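# Close up the twin-well amber polisher

## Task

Get the little polishing machine ready to run: take the tall reddish dressing stone out of its well and stand it in the blue tray the same way up, then press both yellow covers down until they click and stay shut, and only then turn the dial to the green mark. Leave the flat amber piece where it lies in its well, and the bur block, bottle and cup where they stand.

Things in the scene. Friction and masses are not known exactly. Their poses are not given: they have to be found in the camera images.
- machine: White polisher, fixed, 225 (x) x 264 (y) mm; origin: centre of its underside, x from its front (robot's side) to its back, y left, z up. Deck 100 mm high. Two open wells, centred at y = +62 and -62 mm, x from -86 to +12, 100 mm wide, 24 deep (floor z = 76), each with a yellow cover hinged at its far edge. Behind them, beyond the open covers, a grey sloping console with the dial.
- cover_left (a joint): Opening angle (rad) of the +y cover: 0 shut (flat, top 105 mm high), 1.0 to 1.35 at the start, stop 1.5. Hinge axis along the machine's y through (18, 62, 103) mm in its frame; the 4 mm cover, 112 wide, reaches 112 mm from it to the front and rises as it opens. A spring reopens it unless caught: about 2 to 6 N at the pad to swing, 8 to 15 N to click over the last 15 mm; clicked it reads under 0.02.
- cover_right (a joint): The same for the cover over the well at -y; its hinge axis passes through (18, -62, 103) mm in the machine's frame.
- cover_left_pad (a point): Black 28 mm press mark on the top face of the left cover, 88 mm from the hinge axis, mid-width; it moves with the cover.
- cover_right_pad (a point): Black press mark on the top face of the right cover, likewise.
- stone_center (a point): Centre of the terracotta-red dressing stone, a loose block 55 (x) x 24 (y) x 40 (z) mm, about 0.12 kg, standing in the front half of either well, long side roughly front to back; it rises 16 mm above the deck, so that cover cannot shut. The open cover leans over it from the back: reach it with the tool leaning towards the robot.
- amber_center (a point): Centre of the flat orange amber piece, 36 x 28 x 11 mm, lying in the other well; it fits under the cover and stays there.
- tray: Blue open tray fixed on the bench at one side of the machine, 120 (x) x 140 (y) mm, 22 mm high, walls 5 mm, floor 5 mm thick; origin at the centre of its underside.
- dial (a joint): Angle (rad) of the black selector dial; clicks at 0, 0.45, 0.9, 1.35, 1.8, growing clockwise as one looks at its face. Green mark: 0.45; it starts at 0.9, 1.35 or 1.8. At 0.9 its white pointer points straight up the slope. About 0.16 N m to turn, snapping into the nearest click. The grip is a bar 42 mm long (along the pointer), 14 thick, 32 tall, on a disc of radius 22 mm.
- dial_grip (a point): Point on the dial's axis at the height to grip its bar, 37 mm out from the console's face (bar top at 44 mm). The face is tilted 35 degrees from level towards the robot's side (outward normal -0.574, 0, 0.819 in the machine's frame); the dial's axis meets it at (75, 0, 135) mm in the machine's frame. Face 190 mm wide, 100 up the slope.
- dial_pointer (a point): Tip of the dial's white pointer, on top of the bar, 19 mm from the axis.
- green_mark (a point): Centre of the green 12 mm dot on the console's face that the pointer is to point to, 43 mm from the dial's axis; the white dots are the other settings.
- bur_block: Yellow block with small steel burs standing in it, 70 x 55 x 45 mm, burs up to 87 mm high; loose, at the other side of the machine from the tray; origin under its centre. Leave alone.
- polish_bottle: Amber bottle, radius 26 mm, 130 mm high, loose; origin under its centre. Leave alone.
- cup: White cup, radius 36 mm, 75 mm high, loose; origin under its centre. Leave alone.
There are look-alikes about, which are no part of the job. What is meant by the part that bears stone_center is not grey, and is the larger of those in its own colour. Of the things that look like the tray, take the one that is farthest to the robot's left at the start.

How it is judged:
On the way, in this order (a step that is already met when the one before it is completed fails the run):
1. the dressing stone stands in the blue tray, let go (x of stone_center in the frame of tray between -0.05 and 0.05 m and y of stone_center in the frame of tray between -0.06 and 0.06 m and z of stone_center in the frame of tray below 0.035 m and angle between stone_center's own z axis and vertical below 0.2 rad and contact force between the fingers and stone below 0.2 N), for 0.2 s.
2. both covers are clicked shut (value of joint each of cover_left, cover_right below 0.035 rad), for 0.3 s.
3. the dial stands at the green mark (value of joint dial between 0.33 and 0.57 rad), for 0.2 s.
At the end, for the whole second after the job is handed in: The stone stands upright (0.2 rad) at rest on the tray floor, centre within 50 mm (x) and 60 mm (y) of the tray's middle, let go; both covers caught shut (under 0.035 rad); dial in the click at the green mark (0.33 to 0.57 rad); amber within 30 mm of its start (all of step 1 and all of step 2 and all of step 3 and linear speed of stone below 0.02 m/s and distance of amber_center from where it was at the start of the episode below 0.03 m); the robot touches nothing.
It fails at once if the bur block is pushed more than 30 mm or tipped (distance of bur_block from where it was at the start of the episode above 0.03 m or angle between bur_block's own z axis and vertical above 0.3 rad).
It fails at once if the bottle is pushed more than 30 mm or tipped (distance of polish_bottle from where it was at the start of the episode above 0.03 m or angle between polish_bottle's own z axis and vertical above 0.3 rad).
It fails at once if the cup is pushed more than 30 mm or tipped (distance of cup from where it was at the start of the episode above 0.03 m or angle between cup's own z axis and vertical above 0.3 rad).
It also fails if it takes over 72 s, if anything falls off the work surface, if the arm or the gripper's body presses on something with over 40 N, if the wrist force passes 120 N, or if a joint passes its speed limit or range.

## Robot

A 7-joint arm with a two-finger parallel gripper is mounted at the origin on the work surface. World frame = base frame: x ahead of the robot, y to its left, z up, the work surface at z = 0. Lengths are in m, angles in rad, forces in N, time in s.
With the tool pointing down it reaches from about 0.425 to 0.925 m from the base axis. Payload 6.8 kg.
Tool frame: the origin (TCP) lies at the very end of the fingers, on their centre line; the grasp point (between the pads) lies 19 mm behind it; z points along the fingers, y is the line along which they close (so a half turn about z gives the same grasp; the last joint's range is limited). The gripper opens to 85 mm and grips with 20 to 120 N. Pads are 22 mm wide; open, the fingers measure 114 mm over their backs; the gripper's body (76 mm by 85 mm) begins 54 mm behind the grasp point. The pads swing forward as they close: fully open they stand 13 mm farther back than shut.
Start: joints at [-1.433, 0.477, 0.022, 1.555, -0.011, 1.109, -0.083], TCP at [0.164, 0.655, 0.231] pointing down, gripper open.
Joint ranges: [-2.96, 2.96], [-0.34, 2.1], [-1.41, 1.46], [0.24, 2.44], [-1.37, 4.51], [0.17, 1.92], [-2.96, 2.96]. Speed limits (rad/s): [2.39, 2.39, 3.14, 3.14, 3.14, 3.14, 3.14].

## Interface

Orientations are given as a rotation vector (axis times angle).
In Python, from bench import monitor, optics, r gives the robot as it stands.
- The arm moves only by the shell command python3 -m crank 'ROWS' [OPENING] [FORCE]. ROWS is JSON, a list of rows, each a list of 2 entries, a list of its own where there are three numbers: the shift along the tool's x, y, z in cm, then the turn, a rotation vector about the tool's x, y, z in rad. A call has 1 to 5 rows; each row shifts and turns the commanded pose from where the row before left it, along the tool's axes as they then stand; what a row does not reach is not made up. A row lasts 1/10 s, in which the tool goes at most 50 mm and 8.59 degrees, less where a joint would pass 70% of its speed; a pose out of reach is approached as far as the arm can. A call is refused whole if a number of a shift passes 5 or a number of a turn 0.15, either way. A call with a gripper value outside its range is refused whole. OPENING is the finger opening in cm, from 0 to 8.54, set as the call begins (- or left out, the last holds). The fingers move at their own pace and stop on an object; FORCE is the grip in N (left out, the last holds). Time passes only in rows, so rows that do not move let the fingers close. It gives the time, the measured TCP pose, the force, the opening and the grip force at its end, in the units of the state.
- monitor.get_obs(): the state, without advancing time (a new reading comes with each control period).
- optics.grab_frame(name): name is "scene" or "top" or "wrist"; returns (picture, depth): 400x640x3 uint8, red, green, blue; 400x640 float32, m along the optical axis (not along the pixel's ray), 0 where there is no reading.
- optics.camera_model(name): a dict with "vertical_fov" (degrees; the focal length in pixels is half the picture's height over the tangent of half this angle, whatever the lens; pixels are square), "cx", "cy" (the principal point, pixels), "R" (3x3) and "t" (3): a world point X has camera coordinates R X + t; the wrist camera has in their place "hand_eye" (4x4, takes a point from camera to tool coordinates, whose origin is the TCP and whose axes are the flange's). Camera axes: x right, y down, z forward; pixel columns grow to the right and rows downward; lengths in m; the calibration is good to about 2 mm. A picture is of the moment at which its call begins: read the wrist's pose just before it. camera_model takes no time and is no camera call.
- r.hand_in(): hands the job in; it is judged then, once.
The state is a dict: "clock": time; "joints": joint angles; "qvel": joint speeds; "tau": joint torques, N m; "tcp_pos": TCP position; "orientation": TCP orientation; "contact_force": force on the tool from outside, world axes, zero at the start; "moment": the same for the moment, N m; "grip_width": finger opening in m; "gripper_force": force on a finger pad.
Only numpy, scipy, OpenCV 4.12 (cv2) and the standard library are available. Lean on these libraries where they do the work, as an engineer would, in place of code of your own. Each camera call takes 0.05 s, during which the arm holds its last target. There are 200 camera calls.

## Working session

There is one attempt and no reset: what is moved stays moved. The work goes in short steps, Python scripts to look and compute and a shell command to move; the robot and the scene stay as the last step left them, time stands still between calls to the robot, and variables do not carry over. Pictures are saved under pics/ and viewed, at most 10 in all, crops included, and the job is handed in when it is done.

```bash
ls; mkdir -p pics; cat > h.py <<'E'
import numpy as np, cv2
from scipy.spatial.transform import Rotation as Ro
from bench import monitor, optics, r
def grab(n):
    o=monitor.get_obs(); p,d=optics.grab_frame(n); m=optics.camera_model(n)
    f=p.shape[0]/2/np.tan(np.radians(m["vertical_fov"])/2)
    if "R" in m:
        R=np.array(m["R"]);t=np.array(m["t"]); C=-R.T@t; W=R.T
    else:
        H=np.array(m["hand_eye"]);T=np.eye(4);T[:3,:3]=Ro.from_rotvec(o["orientation"]).as_matrix();T[:3,3]=o["tcp_pos"]
        T=T@H; C=T[:3,3]; W=T[:3,:3]
    return p,d,dict(f=f,cx=m["cx"],cy=m["cy"],C=C,W=W)
def cloud(d,m):
    v,u=np.mgrid[:d.shape[0],:d.shape[1]]
    c=np.stack([(u-m["cx"])/m["f"]*d,(v-m["cy"])/m["f"]*d,d],-1)
    return c@m["W"].T+m["C"]
E
cat > /tmp/a.py <<'E'
import sys; sys.path.insert(0,'.')
from h import *
o=monitor.get_obs(); print({k:np.round(v,3).tolist() for k,v in o.items()})
for n in ("scene","top"):
    p,d,m=grab(n); cv2.imwrite(f"pics/{n}0.png",p[...,::-1]); np.savez(f"{n}0.npz",p=p,d=d,**m)
    print(n,m["f"],m["cx"],m["cy"],m["C"].round(3),m["W"].round(2).tolist())
E
python3 /tmp/a.py
```

```text
pics
{'clock': 0.0, 'joints': [-1.433, 0.478, 0.022, 1.556, -0.011, 1.109, -0.083], 'qvel': [-0.001, 0.0, 0.0, 0.001, 0.0, -0.001, -0.001], 'tau': [-0.002, -59.641, 1.607, -28.121, 0.012, 0.009, -0.0], 'tcp_pos': [0.164, 0.654, 0.23], 'orientation': [-0.385, -3.118, 0.003], 'contact_force': [0.006, 0.14, 0.375], 'moment': [-0.036, -0.015, -0.034], 'gripper_force': 0.0, 'grip_width': 0.086}
scene 420.00520016070226 320.6530626584481 207.03712921959345 [1.217 0.501 0.692] [[-0.57, 0.45, -0.69], [0.82, 0.31, -0.48], [-0.0, -0.84, -0.55]]
top 428.0802418366508 321.88975493613157 199.53975337344667 [ 0.456 -0.013  1.145] [[-0.02, -1.0, 0.05], [-1.0, 0.02, 0.01], [-0.01, -0.05, -1.0]]
```

View pics/scene0.png

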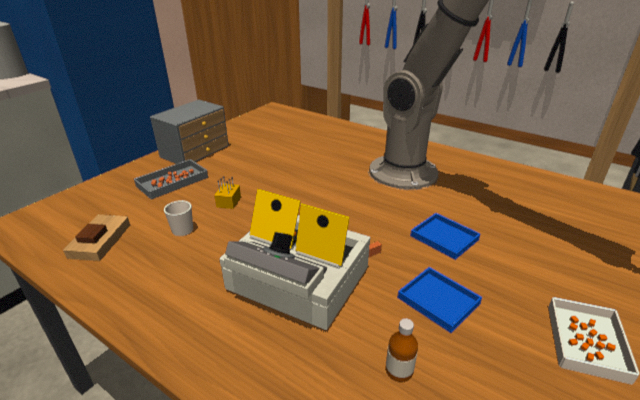

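View pics/top0.png

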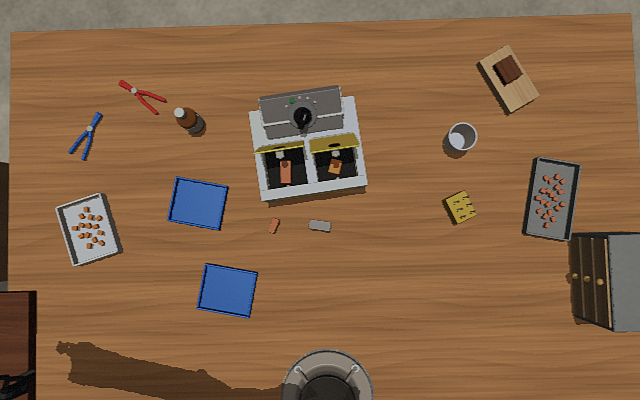

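The scene shows the left well (top px 286,170) holding the stone and the right well (335,167) the amber. The trays are at (197,203), which is farthest left and so the target, and (227,291). The dial is at (303,117) with the green dot at (292,100). Next I'll get metric positions.

```bash
cat > /tmp/b.py <<'E'
import sys; sys.path.insert(0,'.')
from h import *
z=np.load("top0.npz"); p,d=z["p"],z["d"]; m={k:z[k] for k in("f","cx","cy","C","W")}
P=cloud(d,m); hsv=cv2.cvtColor(p,cv2.COLOR_RGB2HSV)
v,u=np.mgrid[:400,:640]
reg=(u>235)&(u<380)&(v>75)&(v<215)&(d>0)
def rect(M,s=""):
    q=(P[M][:,:2]*1000).astype(np.float32); c,sz,a=cv2.minAreaRect(q); print(s,np.round(c,1),np.round(sz,1),round(a,1),"zmed",np.median(P[M][:,2]).round(4),M.sum()); return c,sz,a
def big(M):
    n,l,st,_=cv2.connectedComponentsWithStats(M.astype(np.uint8)); return l==1+np.argmax(st[1:,4])
print("bench z",np.median(P[230:260,350:420,2]))
Mm=big(reg&(P[...,2]>0.05)); rect(Mm,"machine"); rect(big(reg&(abs(P[...,2]-.1)<.006)),"deck")
# deck edges: side points
dk=big(reg&(abs(P[...,2]-.1)<.006)); pts=P[dk][:,:2]
blue=(hsv[...,0]>100)&(hsv[...,0]<125)&(hsv[...,1]>150)
rect(big(blue&(u<240)&(v<240)&(v>165)&(d>0)),"trayA"); rect(big(blue&(v>250)&(u>190)&(u<265)),"trayB")
red=((hsv[...,0]<14)|(hsv[...,0]>172))&(hsv[...,1]>110)&(hsv[...,2]>90)
for nm,b in(("stone",(268,302,150,188)),("amber",(320,350,150,180)),("lookalike",(262,285,215,236))):
    M=red&(u>=b[0])&(u<=b[1])&(v>=b[2])&(v<=b[3])&(d>0); M=big(M); c=rect(M,nm); print("  px",u[M].min(),u[M].max(),v[M].min(),v[M].max(),"rgb",np.median(p[M],0), "z pct",np.percentile(P[M][:,2],[5,50,95]).round(3))
def show(M,s):print(s,P[M].mean(0).round(4),M.sum())
g=reg&(hsv[...,0]>45)&(hsv[...,0]<90)&(hsv[...,1]>100); show(g,"green")
cr=cv2.resize(p[70:215,235:380],None,fx=4,fy=4,interpolation=cv2.INTER_CUBIC); cv2.imwrite("pics/crop_top.png",cr[...,::-1])
E
python3 /tmp/b.py
```

```text
bench z 0.0005841603129227435
machine [646.   35.3] [246.1 264.2] 7.3 zmed 0.1026 10938
deck [637.3  34.2] [225.7 264.3] 7.3 zmed 0.1006 3547
trayA [511.3 331.8] [139.4 119.2] 78.3 zmed 0.0062 2329
trayB [315.1 150.1] [168.2 396.7] 18.0 zmed 0.0061 2502
stone [579.8  88.4] [56.7 24.2] 0.3 zmed 0.1161 220
  px 280 290 161 182 rgb [167.  102.   71.5] z pct [0.106 0.116 0.12 ]
amber [599.  -36.8] [25.3 20.6] 88.5 zmed 0.0871 64
  px 331 341 159 167 rgb [108.  56.  26.] z pct [0.083 0.087 0.09 ]
lookalike [447.8 131.9] [19.9 40.1] 60.7 zmed 0.0278 104
  px 267 279 217 232 rgb [167. 103.  71.] z pct [0.015 0.028 0.031]
green [0.6532 0.0451 0.1064] 78
```

View pics/crop_top.png

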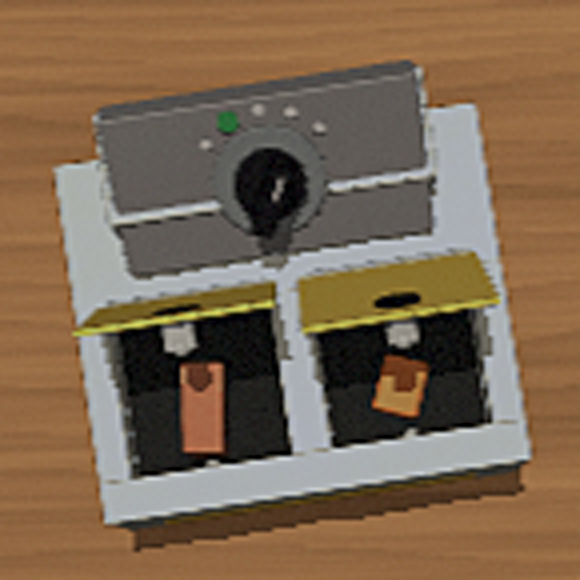

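Stone is at (0.580, 0.088), top z 0.116, and about 57x24 mm. The target tray is centred at (0.511, 0.332). Machine centre is (0.637, 0.034) with yaw +7.3°. The pointer appears to point up-right, at 1.35 or 1.8. Next I'll plan the moves.

```bash
cat >> h.py <<'E'
Mc=np.array([.6373,.0342,0]); Ym=np.radians(7.3); Rm=Ro.from_euler('z',Ym).as_matrix()
w=lambda x,y,z: Mc+Rm@(np.array([x,y,z])/1000)     # machine mm -> world m
def tool(lean,yaw,flip=1):  # z: down, leaning body towards -x by lean(deg); tool y along +-y
    c=Ro.from_euler('z',np.radians(yaw)).as_matrix(); l=np.radians(lean)
    z=np.array([np.sin(l),0,-np.cos(l)]); y=np.array([0,flip,0.]); return c@np.stack([np.cross(y,z),y,z],1)
def goal(p,T):
    o=monitor.get_obs(); R=Ro.from_rotvec(o["orientation"]).as_matrix(); d=(np.array(p)-o["tcp_pos"])*100
    print("t",round(o["clock"],2),"pos",np.round(o["tcp_pos"],4),"turn",Ro.from_matrix(R.T@T).as_rotvec().round(3),"| shift now-axes",(R.T@d).round(2),"| after turn",(T.T@d).round(2),
     "F",np.round(o["contact_force"],1),"j",np.round(o["joints"],2),"grip",np.round(o["grip_width"],4))
E
cat > /tmp/c.py <<'E'
import sys; sys.path.insert(0,'.')
from h import *
print(Ro.from_rotvec(monitor.get_obs()["orientation"]).as_matrix().round(2).tolist())
T=tool(38,0,-1); T2=tool(38,0,1)
g=np.array([.576,.0885,.105]); tcp=g+.019*T[:,2]; print("tcp",tcp)
for t in(T,T2): goal(tcp-.12*T[:,2],t)
z=np.load("top0.npz"); p,d=z["p"],z["d"]; m={k:z[k] for k in("f","cx","cy","C","W")}
P=cloud(d,m); hsv=cv2.cvtColor(p,cv2.COLOR_RGB2HSV)
Y=(hsv[...,0]>20)&(hsv[...,0]<34)&(hsv[...,1]>150)&(d>0)
for s,a,b in(("L",250,306),("R",306,362)):
    M=Y.copy(); M[:, :a]=0; M[:,b:]=0; M[:125]=0; M[165:]=0
    q=(P[M]-Mc)@Rm*1000; q=q[q[:,2]>115]; an=np.arctan2(q[:,2]-103,18-q[:,0]); print(s,len(q),q.min(0).round(),q.max(0).round(),np.median(an))
E
python3 /tmp/c.py
```

```text
[[-0.97, 0.24, -0.0], [0.24, 0.97, -0.0], [-0.0, -0.0, -1.0]]
tcp [0.58769757 0.0885     0.0900278 ]
t 0.1 pos [0.1641 0.6542 0.2304] turn [-0.947  0.119  2.749] | shift now-axes [-47.68 -46.35   4.67] | after turn [24.74 56.57 25.14] F [0.7 0.1 0.1] j [-1.43  0.48  0.02  1.56 -0.01  1.11 -0.08] grip 0.0853
t 0.1 pos [0.1641 0.6542 0.2304] turn [-0.083 -0.66  -0.236] | shift now-axes [-47.68 -46.35   4.67] | after turn [-24.74 -56.57  25.14] F [0.7 0.1 0.1] j [-1.43  0.48  0.02  1.56 -0.01  1.11 -0.08] grip 0.0853
L 199 [-16.   6. 117.] [ 16. 115. 213.] 1.3149400832941467
R 546 [ -32. -117.  115.] [ 15.  -9. 208.] 1.16055342531131
```

```bash
python3 -m crank '[[[0,0,0],[-0.017,-0.132,-0.047]],[[0,0,0],[-0.017,-0.132,-0.047]],[[0,0,0],[-0.017,-0.132,-0.047]],[[0,0,0],[-0.017,-0.132,-0.047]],[[0,0,0],[-0.017,-0.132,-0.047]]]' 5.5 40
python3 -m crank '[[[-1.77,-4.04,1.8],[0,0,0]],[[-1.77,-4.04,1.8],[0,0,0]],[[-1.77,-4.04,1.8],[0,0,0]],[[-1.77,-4.04,1.8],[0,0,0]],[[-1.77,-4.04,1.8],[0,0,0]]]'
cat > /tmp/g.py <<'E'
import sys; sys.path.insert(0,'.')
from h import *
T=tool(38,0,1); tcp=np.array([.576,.0885,.105])+.019*T[:,2]
goal(tcp-.12*T[:,2],T)
E
python3 /tmp/g.py
```

```text
clock: 0.6
tcp_pos: [0.1635, 0.6554, 0.2318]
orientation: [-0.001, 2.473, 0.007]
contact_force: [-0.1, -0.7, -1.1]
grip_width: 0.055
gripper_force: 0.0
clock: 1.1
tcp_pos: [0.2899, 0.4508, 0.2137]
orientation: [0.002, 2.478, 0.004]
contact_force: [1.0, 0.9, 1.0]
grip_width: 0.0554
gripper_force: 0.0
t 1.1 pos [0.2899 0.4508 0.2137] turn [ 0.002  0.    -0.002] | shift now-axes [-15.92 -36.23  16.  ] | after turn [-15.85 -36.23  16.08] F [1.  0.9 1. ] j [-1.75  0.24  0.27  2.16  0.82  0.88 -0.5 ] grip 0.0554
```

```bash
python3 -m crank '[[[-1.77,-4.03,1.8],[0,0,0]],[[-1.77,-4.03,1.8],[0,0,0]],[[-1.77,-4.03,1.8],[0,0,0]],[[-1.77,-4.03,1.8],[0,0,0]],[[-1.77,-4.03,1.8],[0,0,0]]]'
python3 -m crank '[[[-1.77,-4.03,1.8],[0,0,0]],[[-1.77,-4.03,1.8],[0,0,0]],[[-1.77,-4.03,1.8],[0,0,0]],[[-1.7,-4,1.7],[0,0,0]],[[0,0,0],[0,0,0]]]'
cat >> /tmp/g.py <<'E'
goal(tcp,T)
p,d,m=grab("wrist"); cv2.imwrite("pics/wrist1.png",p[...,::-1]); P=cloud(d,m); hsv=cv2.cvtColor(p,cv2.COLOR_RGB2HSV)
red=((hsv[...,0]<14)|(hsv[...,0]>172))&(hsv[...,1]>90)&(hsv[...,2]>50)&(d>0)&(abs(P[...,2]-.116)<.004)&(abs(P[...,0]-.58)<.05)&(abs(P[...,1]-.088)<.05)
q=(P[red][:,:2]*1000).astype(np.float32); print(len(q), cv2.minAreaRect(q) if len(q)>5 else "", q.mean(0) if len(q) else "")
E
python3 /tmp/g.py
```

```text
clock: 1.6
tcp_pos: [0.4068, 0.2621, 0.1975]
orientation: [0.005, 2.479, 0.001]
contact_force: [0.5, 0.8, -0.4]
grip_width: 0.0549
gripper_force: 0.0
clock: 2.1
tcp_pos: [0.4522, 0.1952, 0.1915]
orientation: [0.016, 2.479, -0.006]
contact_force: [-0.1, -0.0, 0.2]
grip_width: 0.0552
gripper_force: 0.0
t 2.1 pos [0.4522 0.1952 0.1915] turn [-0.008 -0.    -0.01 ] | shift now-axes [ -4.54 -10.59   4.42] | after turn [ -4.43 -10.67   4.34] F [-0.1 -0.   0.2] j [-0.71  0.06 -0.15  2.44  1.26  0.53 -0.4 ] grip 0.0552
t 2.1 pos [0.4522 0.1952 0.1915] turn [-0.008 -0.    -0.01 ] | shift now-axes [ -4.54 -10.49  16.42] | after turn [ -4.43 -10.67  16.34] F [-0.1 -0.   0.2] j [-0.71  0.06 -0.15  2.44  1.26  0.53 -0.4 ] grip 0.0552
677 ((577.2986450195312, 88.65232849121094), (54.940616607666016, 24.264358520507812), 0.26559555530548096) [573.1393  89.4634]
```

View pics/wrist1.png

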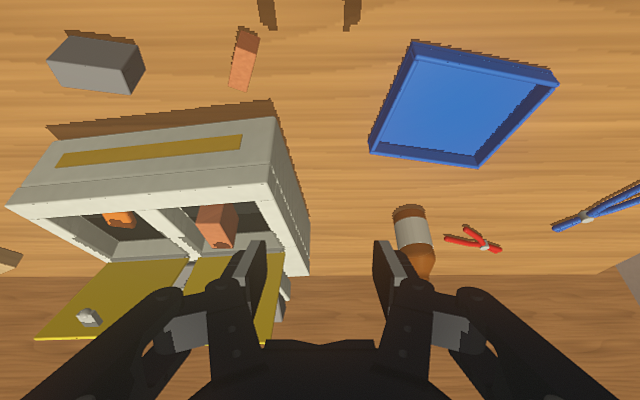

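The wrist view shows the stone at px (217,228), confirmed at (0.577, 0.089). Joint 4 is at its limit, so I'll reduce the lean to 22°, which still clears the left cover at 1.31 rad.

```bash
python3 -m crank '[[[0,0,0],[0,0.14,0]],[[0,0,0],[0,0.14,0]],[[0,0,0],[0,0,0]]]'
cat > /tmp/g.py <<'E'
import sys; sys.path.insert(0,'.')
from h import *
T=tool(22,0,1); tcp=np.array([.574,.0887,.105])+.019*T[:,2]
goal(tcp-.09*T[:,2],T)
goal(tcp,T)
E
python3 /tmp/g.py
```

```text
clock: 2.45
tcp_pos: [0.4515, 0.1971, 0.191]
orientation: [0.013, 2.618, -0.027]
contact_force: [0.6, -0.6, 0.8]
grip_width: 0.0549
gripper_force: 0.0
t 2.45 pos [0.4515 0.1971 0.191 ] turn [-0.021  0.14  -0.006] | shift now-axes [ -7.34 -10.67   6.77] | after turn [ -8.13 -10.84   5.46] F [ 0.6 -0.6  0.8] j [-0.67  0.07 -0.12  2.35  0.87  0.52  0.04] grip 0.0549
t 2.45 pos [0.4515 0.1971 0.191 ] turn [-0.021  0.14  -0.006] | shift now-axes [ -6.09 -10.48  15.68] | after turn [ -8.13 -10.84  14.46] F [ 0.6 -0.6  0.8] j [-0.67  0.07 -0.12  2.35  0.87  0.52  0.04] grip 0.0549
```

```bash
python3 -m crank '[[[-2,0,1],[-0.01,0.07,0]],[[-2,0,1],[-0.01,0.07,0]],[[-2,-2.5,1.2],[0,0,0]],[[-2,-2.5,1.2],[0,0,0]],[[0,-2.5,1],[0,0,0]]]'; python3 -m crank '[[[0,-2,0],[0,0,0]],[[0,0,0],[0,0,0]]]'
python3 /tmp/g.py
```

```text
clock: 2.95
tcp_pos: [0.5401, 0.1194, 0.176]
orientation: [0.009, 2.737, -0.012]
contact_force: [-0.3, 0.9, 0.0]
grip_width: 0.0549
gripper_force: 0.0
clock: 3.15
tcp_pos: [0.5365, 0.0966, 0.1743]
orientation: [0.014, 2.742, -0.016]
contact_force: [-0.9, -0.8, -0.9]
grip_width: 0.0553
gripper_force: 0.0
t 3.15 pos [0.5365 0.0966 0.1743] turn [-0.013  0.015 -0.007] | shift now-axes [-0.87 -0.77  0.75] | after turn [-0.88 -0.79  0.73] F [-0.9 -0.8 -0.9] j [-0.35  0.18 -0.04  2.21  0.43  0.42  0.81] grip 0.0553
t 3.15 pos [0.5365 0.0966 0.1743] turn [-0.013  0.015 -0.007] | shift now-axes [-0.73 -0.65  9.75] | after turn [-0.88 -0.79  9.73] F [-0.9 -0.8 -0.9] j [-0.35  0.18 -0.04  2.21  0.43  0.42  0.81] grip 0.0553
```

```bash
python3 -m crank '[[[-0.88,-0.79,0],[-0.013,0.015,-0.007]],[[0,0,2.5],[0,0,0]],[[0,0,2.5],[0,0,0]],[[0,0,0],[0,0,0]]]' 4.5 40
python3 /tmp/g.py
```

```text
clock: 3.55
tcp_pos: [0.5632, 0.0929, 0.1301]
orientation: [-0.007, 2.759, 0.003]
contact_force: [-0.5, 0.4, 0.1]
grip_width: 0.0451
gripper_force: 0.0
t 3.55 pos [0.5632 0.0929 0.1301] turn [ 0.003 -0.002  0.005] | shift now-axes [-0.05 -0.4  -4.37] | after turn [-0.06 -0.42 -4.37] F [-0.5  0.4  0.1] j [-0.32  0.29 -0.03  2.19  0.42  0.33  0.86] grip 0.0451
t 3.55 pos [0.5632 0.0929 0.1301] turn [ 0.003 -0.002  0.005] | shift now-axes [-0.07 -0.43  4.63] | after turn [-0.06 -0.42  4.63] F [-0.5  0.4  0.1] j [-0.32  0.29 -0.03  2.19  0.42  0.33  0.86] grip 0.0451
```

```bash
python3 -m crank '[[[0,-0.4,1.2],[0,0,0]],[[0,0,1.8],[0,0,0]],[[0,0,1.6],[0,0,0]],[[0,0,0],[0,0,0]],[[0,0,0],[0,0,0]]]'
python3 /tmp/g.py
python3 -m crank '[[[0,0,0],[0,0,0]],[[0,0,0],[0,0,0]],[[0,0,0],[0,0,0]],[[0,0,0],[0,0,0]],[[0,0,0],[0,0,0]]]' 1.5 40
```

```text
clock: 4.05
tcp_pos: [0.582, 0.0878, 0.0906]
orientation: [-0.004, 2.755, 0.005]
contact_force: [0.4, -0.4, 0.6]
grip_width: 0.0449
gripper_force: 0.0
t 4.05 pos [0.582  0.0878 0.0906] turn [0.004 0.002 0.002] | shift now-axes [ 0.18  0.12 -8.73] | after turn [ 0.2   0.09 -8.73] F [ 0.4 -0.4  0.6] j [-0.34  0.39  0.03  2.18  0.47  0.23  0.81] grip 0.0449
t 4.05 pos [0.582  0.0878 0.0906] turn [0.004 0.002 0.002] | shift now-axes [0.2  0.09 0.27] | after turn [0.2  0.09 0.27] F [ 0.4 -0.4  0.6] j [-0.34  0.39  0.03  2.18  0.47  0.23  0.81] grip 0.0449
clock: 4.55
tcp_pos: [0.5825, 0.0875, 0.0914]
orientation: [-0.003, 2.754, 0.006]
contact_force: [-4.0, -0.2, 6.9]
grip_width: 0.0234
gripper_force: 40.9
```

```bash
python3 -m crank '[[[-0.4,0,-0.93],[0,0,0]],[[-0.7,0,-1.8],[0,0,0]],[[-0.7,0,-1.8],[0,0,0]],[[0,0,-2.5],[0,0,0]],[[0,0,-2.5],[0,0,0]]]'
cat > /tmp/g2.py <<'E'
import sys; sys.path.insert(0,'.')
from h import *
T=tool(22,0,1); tcp=np.array([.508,.332,.0225+.02])   # final place pose
goal(tcp+[0,0,.10],T)
E
python3 /tmp/g2.py
```

```text
clock: 5.05
tcp_pos: [0.5624, 0.0867, 0.1866]
orientation: [-0.003, 2.756, 0.005]
contact_force: [0.0, -0.2, -1.2]
grip_width: 0.0231
gripper_force: 39.9
t 5.05 pos [0.5624 0.0867 0.1866] turn [0.004 0.002 0.001] | shift now-axes [ 6.66 24.53  2.13] | after turn [ 6.69 24.53  2.05] F [ 0.  -0.2 -1.2] j [-0.23  0.2  -0.11  2.14  0.33  0.46  0.96] grip 0.0231
```

```bash
python3 -m crank '[[[0.98,4.1,0.4],[0,0,0]],[[0.98,4.1,0.4],[0,0,0]],[[0.98,4.1,0.4],[0,0,0]],[[0.98,4.1,0.4],[0,0,0]],[[0.98,4.1,0.4],[0,0,0]]]'
python3 -m crank '[[[0.98,4.1,0.4],[0,0,0]],[[0,0,0],[0,0,0]]]'
sed -i 's/^goal/goal([.516,.332,.05],T);goal/;s/tcp+\[0,0,.10\]/[.516,.332,.0225]/' /tmp/g2.py; python3 /tmp/g2.py
```

```text
clock: 5.55
tcp_pos: [0.524, 0.2933, 0.1495]
orientation: [-0.003, 2.755, 0.005]
contact_force: [0.8, 1.1, -1.4]
grip_width: 0.0233
gripper_force: 40.0
clock: 5.75
tcp_pos: [0.5139, 0.3411, 0.1417]
orientation: [-0.016, 2.756, 0.013]
contact_force: [-0.5, 0.6, -1.8]
grip_width: 0.0235
gripper_force: 39.9
t 5.75 pos [0.5139 0.3411 0.1417] turn [0.012 0.001 0.01 ] | shift now-axes [ 3.26 -0.98  8.56] | after turn [ 3.24 -0.91  8.58] F [-0.5  0.6 -1.8] j [-0.75  0.37 -0.09  2.03  0.61  0.56  0.25] grip 0.0235
t 5.75 pos [0.5139 0.3411 0.1417] turn [0.012 0.001 0.01 ] | shift now-axes [ 4.29 -1.   11.11] | after turn [ 4.27 -0.91 11.13] F [-0.5  0.6 -1.8] j [-0.75  0.37 -0.09  2.03  0.61  0.56  0.25] grip 0.0235
```

```bash
python3 -m crank '[[[0.8,-0.4,2.1],[0.012,0,0.01]],[[0.8,-0.4,2.2],[0,0,0]],[[0.8,0,2.2],[0,0,0]],[[0.8,0,2.1],[0,0,0]],[[0,0,0],[0,0,0]]]'
python3 /tmp/g2.py
```

```text
clock: 6.25
tcp_pos: [0.5181, 0.323, 0.0477]
orientation: [0.013, 2.758, -0.014]
contact_force: [-0.7, -0.5, -1.8]
grip_width: 0.0231
gripper_force: 39.8
t 6.25 pos [0.5181 0.323  0.0477] turn [-0.012 -0.001 -0.007] | shift now-axes [ 0.12  0.9  -0.31] | after turn [ 0.11  0.9  -0.29] F [-0.7 -0.5 -1.8] j [-0.84  0.52  0.04  2.09  0.79  0.38  0.03] grip 0.0231
t 6.25 pos [0.5181 0.323  0.0477] turn [-0.012 -0.001 -0.007] | shift now-axes [1.14 0.92 2.25] | after turn [1.14 0.9  2.26] F [-0.7 -0.5 -1.8] j [-0.84  0.52  0.04  2.09  0.79  0.38  0.03] grip 0.0231
```

```bash
python3 -m crank '[[[0.5,0.6,1.1],[-0.012,0,-0.007]],[[0.3,0,0.7],[0,0,0]],[[0.15,0,0.35],[0,0,0]],[[0,0,0],[0,0,0]]]'
python3 /tmp/g2.py
```

```text
clock: 6.65
tcp_pos: [0.5189, 0.3304, 0.0266]
orientation: [0.001, 2.755, 0.005]
contact_force: [0.0, -0.1, -0.6]
grip_width: 0.0234
gripper_force: 39.9
t 6.65 pos [0.5189 0.3304 0.0266] turn [ 0.003  0.002 -0.001] | shift now-axes [-0.61  0.17 -2.28] | after turn [-0.61  0.16 -2.28] F [ 0.  -0.1 -0.6] j [-0.88  0.56  0.08  2.09  0.84  0.32 -0.03] grip 0.0234
t 6.65 pos [0.5189 0.3304 0.0266] turn [ 0.003  0.002 -0.001] | shift now-axes [0.42 0.16 0.27] | after turn [0.42 0.16 0.27] F [ 0.  -0.1 -0.6] j [-0.88  0.56  0.08  2.09  0.84  0.32 -0.03] grip 0.0234
```

```bash
python3 -m crank '[[[0.12,0,0.28],[0,0,0]],[[0.1,0,0.25],[0,0,0]],[[0,0,0],[0,0,0]],[[0,0,0],[0,0,0]]]'
```

```text
clock: 7.05
tcp_pos: [0.5189, 0.3307, 0.0207]
orientation: [0.001, 2.755, 0.006]
contact_force: [0.4, -0.1, -1.0]
grip_width: 0.0233
gripper_force: 39.9
```

```bash
python3 -m crank '[[[0.08,0,0.18],[0,0,0]],[[0,0,0],[0,0,0]],[[0,0,0],[0,0,0]]]'
python3 -m crank '[[[0,0,0],[0,0,0]],[[0,0,0],[0,0,0]],[[0,0,0],[0,0,0]],[[0,0,0],[0,0,0]]]' 4.5
python3 -m crank '[[[-0.4,0,-1],[0,0,0]],[[-0.8,0,-2],[0,0,0]],[[-1.6,0,-4],[0,0,0]],[[-1.6,0,-4],[0,0,0]],[[-1.6,0,-4],[0,0,0]]]'
cat > /tmp/s.py <<'E'
import sys; sys.path.insert(0,'.')
from h import *
p,d,m=grab("top"); cv2.imwrite("pics/top2.png",cv2.resize(p[60:270,130:400],None,fx=2.9,fy=2.8)[...,::-1]); P=cloud(d,m); hsv=cv2.cvtColor(p,cv2.COLOR_RGB2HSV)
red=((hsv[...,0]<14)|(hsv[...,0]>172))&(hsv[...,1]>90)&(hsv[...,2]>50)&(d>0)&(P[...,2]>.03)&(abs(P[...,0]-.51)<.06)&(abs(P[...,1]-.332)<.07)
q=(P[red]*1000).astype(np.float32); print(len(q)); 
if len(q)>5: print(cv2.minAreaRect(q[:,:2].copy()),np.percentile(q[:,2],[5,50,95]))
goal(w(40,62,225),tool(0,7.3,1))
E
python3 /tmp/s.py
```

```text
clock: 7.35
tcp_pos: [0.519, 0.3308, 0.0203]
orientation: [0.001, 2.753, 0.006]
contact_force: [-7.8, -3.0, 19.5]
grip_width: 0.0231
gripper_force: 42.8
clock: 7.75
tcp_pos: [0.5188, 0.3307, 0.0185]
orientation: [0.001, 2.755, 0.005]
contact_force: [-0.1, 0.0, -0.9]
grip_width: 0.0448
gripper_force: 0.0
clock: 8.25
tcp_pos: [0.5175, 0.3296, 0.1825]
orientation: [0.001, 2.756, 0.006]
contact_force: [0.4, 0.6, 0.7]
grip_width: 0.0449
gripper_force: 0.0
197
((495.031005859375, 342.469482421875), (70.84428405761719, 108.43168640136719), 34.580936431884766) [ 36.6480629   45.82741928 267.02904663]
t 8.3 pos [0.5206 0.3324 0.1906] turn [-0.014  0.394 -0.127] | shift now-axes [-15.13 -23.13   2.27] | after turn [-11.79 -24.86  -3.44] F [1.9 1.8 4.7] j [-0.69  0.3  -0.14  1.99  0.56  0.64  0.33] grip 0.0449
```

View pics/top2.png

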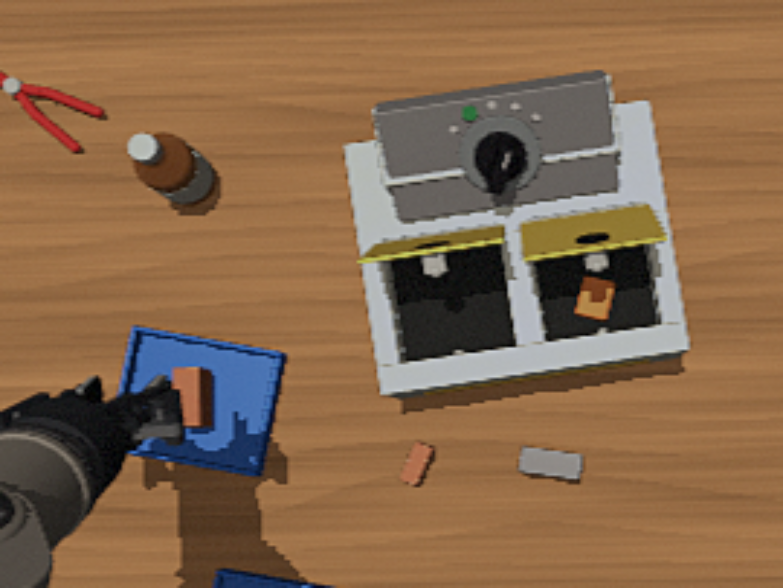

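The stone stands upright in the target tray (px 190,395) and the bottle and machine haven't moved. Next I'll go above and behind the left cover with the fingers shut.

```bash
python3 -m crank '[[[0,0,-2],[-0.005,0.1,-0.032]],[[0,0,-2],[-0.005,0.1,-0.032]],[[0,0,-1],[0,0.1,-0.032]],[[0,0,0],[0,0.1,-0.032]],[[0,0,0],[0,0,0]]]' 0 40
cat > /tmp/g3.py <<'E'
import sys; sys.path.insert(0,'.')
from h import *
a=[float(v) for v in sys.argv[1:]]
o=monitor.get_obs(); print("machine mm",(Rm.T@(o["tcp_pos"]-Mc)*1000).round(1))
goal(w(*a[:3]),tool(a[3] if len(a)>3 else 0,7.3,1))
E
python3 /tmp/g3.py 40 62 240
```

```text
clock: 8.8
tcp_pos: [0.5055, 0.3288, 0.2284]
orientation: [0.195, -3.122, 0.015]
contact_force: [-0.3, -0.6, -0.6]
grip_width: -0.0001
gripper_force: 0.0
machine mm [-93.3 308.9 228.4]
t 8.8 pos [0.5055 0.3288 0.2284] turn [-0.009 -0.014 -0.003] | shift now-axes [-13.38 -24.67  -1.14] | after turn [-13.33 -24.69  -1.16] F [-0.3 -0.6 -0.6] j [-0.46  0.39 -0.28  1.71  0.12  1.08  0.91] grip -0.0001
```

```bash
python3 -m crank '[[[-2.2,-4.1,-1.2],[0,0,0]],[[-2.2,-4.1,0],[0,0,0]],[[-2.2,-4.1,0],[0,0,0]],[[-2.2,-4.1,0],[0,0,0]],[[-2.2,-4.1,0],[0,0,0]]]'
python3 -m crank '[[[-2.2,-4.1,0],[0,0,0]],[[0,0,0],[0,0,0]],[[0,0,0],[0,0,0]]]'
python3 /tmp/g3.py 40 62 240
```

```text
clock: 9.3
tcp_pos: [0.6381, 0.1394, 0.2402]
orientation: [0.201, -3.122, 0.018]
contact_force: [0.1, 0.7, 0.1]
grip_width: -0.0001
gripper_force: 0.0
clock: 9.6
tcp_pos: [0.6649, 0.1015, 0.2398]
orientation: [0.196, -3.122, 0.018]
contact_force: [0.0, 0.4, -0.2]
grip_width: 0.0002
gripper_force: 0.0
machine mm [ 35.9  63.3 239.8]
t 9.6 pos [0.6649 0.1015 0.2398] turn [-0.011 -0.014 -0.002] | shift now-axes [-0.41 -0.13 -0.03] | after turn [-0.41 -0.13 -0.02] F [ 0.   0.4 -0.2] j [-0.12  0.48 -0.18  1.53  0.1   1.16  1.37] grip 0.0002
```

```bash
python3 -m crank '[[[0,-0.1,2.5],[-0.01,-0.014,0]],[[0,0,2.5],[0,0,0]],[[1.6,0,0],[0,0,0]],[[1.6,0,0],[0,0,0]],[[1.1,0,0.3],[0,0,0]]]'
python3 -m crank '[[[1.1,0,0.4],[0,0,0]],[[0.9,0,0.7],[0,0,0]],[[1,0,0.8],[0,0,0]],[[0.8,0,0.9],[0,0,0]],[[0.7,0,1],[0,0,0]]]'
python3 /tmp/g3.py -66 62 110
```

```text
clock: 10.1
tcp_pos: [0.6206, 0.0986, 0.1875]
orientation: [-0.206, 3.134, 0.001]
contact_force: [2.4, 1.3, -0.2]
grip_width: -0.0001
gripper_force: 0.7
clock: 10.6
tcp_pos: [0.5772, 0.092, 0.1494]
orientation: [-0.204, 3.134, 0.002]
contact_force: [1.9, 4.3, 3.6]
grip_width: 0.0003
gripper_force: 2.0
machine mm [-52.3  65.  149.4]
t 10.6 pos [0.5772 0.092  0.1494] turn [0.001 0.001 0.002] | shift now-axes [ 1.38 -0.3   3.94] | after turn [ 1.37 -0.3   3.94] F [1.9 4.3 3.6] j [-0.11  0.43 -0.2   1.84  0.11  0.88  1.34] grip 0.0003
```

```bash
python3 -m crank '[[[0.5,-0.1,1.1],[0,0,0]],[[0.5,-0.1,1.1],[0,0,0]],[[0.3,0,1],[0,0,0]],[[0,0,0.8],[0,0,0]],[[0,0,0],[0,0,0]]]'
python3 -m crank '[[[0,0,0.3],[0,0,0]],[[0,0,0.2],[0,0,0]],[[0,0,0],[0,0,0]]]'
python3 /tmp/g3.py -66 62 104
```

```text
clock: 11.1
tcp_pos: [0.5636, 0.0856, 0.1075]
orientation: [0.2, -3.131, 0.002]
contact_force: [0.6, 0.5, -0.5]
grip_width: -0.0002
gripper_force: 0.0
clock: 11.4
tcp_pos: [0.564, 0.0853, 0.1048]
orientation: [0.199, -3.132, 0.003]
contact_force: [-5.8, -0.8, 15.2]
grip_width: 0.0
gripper_force: 7.2
machine mm [-66.2  60.  104.8]
t 11.4 pos [0.564  0.0853 0.1048] turn [-0.002 -0.003 -0.001] | shift now-axes [-0.02  0.2   0.08] | after turn [-0.02  0.2   0.08] F [-5.8 -0.8 15.2] j [-0.11  0.47 -0.19  1.91  0.12  0.78  1.33] grip 0.0
```

```bash
python3 -m crank '[[[0,0,0.15],[0,0,0]],[[0,0,0],[0,0,0]]]'
python3 -m crank '[[[0,0,-1.5],[0,0,0]],[[0,0,-4],[0,0,0]],[[0,0,-4.2],[0,0,0]],[[0,0,-4.2],[0,0,0]],[[-2.5,-3,0],[0,0,0]]]'
python3 -m crank '[[[-2.6,-3.1,0],[0,0,0]],[[-2.6,-3.1,0],[0,0,0]],[[-2.7,-3.1,0],[0,0,0]],[[0,0,0],[0,0,0]],[[0,0,0],[0,0,0]]]'
python3 /tmp/g3.py 38 -62 240
cat > /tmp/s.py <<'E'
import sys; sys.path.insert(0,'.')
from h import *
p,d,m=grab("scene"); cv2.imwrite("pics/scene2.png",cv2.resize(p[150:330,200:400],None,fx=3.5,fy=3.3,interpolation=cv2.INTER_CUBIC)[...,::-1])
E
python3 /tmp/s.py
```

```text
clock: 11.6
tcp_pos: [0.564, 0.0853, 0.1045]
orientation: [0.199, -3.132, 0.003]
contact_force: [-9.7, -2.0, 24.4]
grip_width: -0.0002
gripper_force: 12.3
clock: 12.1
tcp_pos: [0.5948, 0.0647, 0.2485]
orientation: [-0.211, 3.126, 0.005]
contact_force: [1.3, 1.0, -0.5]
grip_width: -0.0002
gripper_force: 0.0
clock: 12.6
tcp_pos: [0.6837, -0.0237, 0.2405]
orientation: [0.197, -3.133, 0.001]
contact_force: [-0.3, 1.5, 0.1]
grip_width: 0.0
gripper_force: 0.0
machine mm [ 38.6 -63.3 240.5]
t 12.6 pos [ 0.6837 -0.0237  0.2405] turn [-0.    -0.002 -0.002] | shift now-axes [0.06 0.13 0.05] | after turn [0.06 0.13 0.05] F [-0.3  1.5  0.1] j [ 0.04  0.49 -0.15  1.51  0.08  1.15  1.58] grip 0.0
```

View pics/scene2.png

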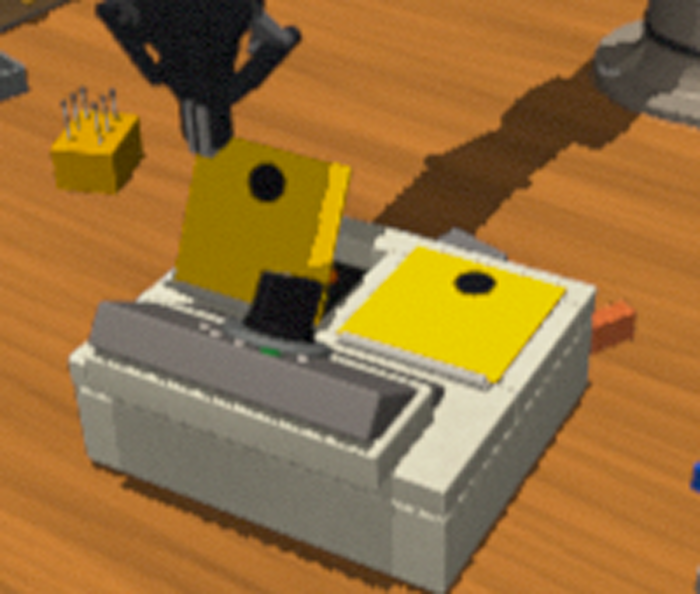

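The left cover is shut flat (px 455,310) and the fingers are behind the right cover. I'll repeat the stroke there.

```bash
python3 -m crank '[[[0,0.1,2.5],[0,0,0]],[[0,0,2.5],[0,0,0]],[[1.6,0,0],[0,0,0]],[[1.7,0,0],[0,0,0]],[[1.2,0,0.3],[0,0,0]]]'
python3 -m crank '[[[1.1,0,0.4],[0,0,0]],[[0.9,0,0.7],[0,0,0]],[[1,0,0.8],[0,0,0]],[[0.8,0,0.9],[0,0,0]],[[0.7,0,1],[0,0,0]]]'
python3 /tmp/g3.py -66 -62 110
```

```text
clock: 13.15
tcp_pos: [0.6374, -0.0254, 0.1889]
orientation: [0.204, -3.134, -0.001]
contact_force: [0.2, 0.0, -0.8]
grip_width: -0.0002
gripper_force: 0.0
clock: 13.65
tcp_pos: [0.5941, -0.0316, 0.1509]
orientation: [-0.203, 3.134, 0.001]
contact_force: [0.3, 1.4, 4.9]
grip_width: 0.0001
gripper_force: 2.0
machine mm [-51.2 -59.8 150.9]
t 13.65 pos [ 0.5941 -0.0316  0.1509] turn [0.001 0.001 0.002] | shift now-axes [ 1.49 -0.22  4.09] | after turn [ 1.48 -0.22  4.09] F [0.3 1.4 4.9] j [ 0.07  0.44 -0.16  1.82  0.09  0.89  1.57] grip 0.0001
```

```bash
python3 -m crank '[[[0.5,-0.1,1.1],[0,0,0]],[[0.5,-0.1,1.1],[0,0,0]],[[0.4,0,1],[0,0,0]],[[0,0,0.9],[0,0,0]],[[0,0,0],[0,0,0]]]'
python3 -m crank '[[[0,0,0.35],[0,0,0]],[[0,0,0.3],[0,0,0]],[[0,0,0],[0,0,0]]]'
```

```text
clock: 14.15
tcp_pos: [0.5795, -0.0367, 0.1081]
orientation: [0.201, -3.132, 0.001]
contact_force: [-0.4, -0.5, 0.1]
grip_width: 0.0004
gripper_force: 0.0
clock: 14.45
tcp_pos: [0.58, -0.0373, 0.1046]
orientation: [0.199, -3.133, 0.002]
contact_force: [-8.7, -0.1, 20.0]
grip_width: -0.0002
gripper_force: 9.8
```

```bash
python3 -m crank '[[[0,0,-1.5],[0,0,0]],[[-1,0,-4],[0,0,0]],[[-2,2,-4],[0,0,0]],[[-2,2,-4],[0,0,0]],[[-2,2,0],[0,0,0]]]' 5.5 60
python3 -m crank '[[[0,0,0],[0,-0.13,0]],[[0,0,0],[0,-0.13,0]],[[0,0,0],[0,-0.13,0]],[[0,0,0],[0,-0.13,0]],[[0,0,0],[0,-0.1,0]]]'
python3 /tmp/g3.py 8 0 232 35
```

```text
clock: 14.95
tcp_pos: [0.6466, 0.0324, 0.2451]
orientation: [-0.198, 3.125, -0.0]
contact_force: [1.0, 0.2, -0.2]
grip_width: 0.0548
gripper_force: 0.0
clock: 15.45
tcp_pos: [0.6415, 0.0311, 0.2383]
orientation: [-0.16, 2.514, 0.052]
contact_force: [0.5, 0.0, 0.2]
grip_width: 0.0551
gripper_force: 0.0
machine mm [  3.7  -3.6 238.3]
t 15.45 pos [0.6415 0.0311 0.2383] turn [-0.     0.013 -0.   ] | shift now-axes [0.02 0.36 0.76] | after turn [0.01 0.36 0.76] F [0.5 0.  0.2] j [-0.03  0.19 -0.14  2.12  0.2   0.22  1.36] grip 0.0551
```

```bash
cat > /tmp/s.py <<'E'
import sys; sys.path.insert(0,'.')
from h import *
p,d,m=grab("wrist"); P=cloud(d,m); Q=(P-Mc)@Rm*1000
n=np.array([-.574,0,.819]); up=np.array([.819,0,.574]); rel=Q-np.array([75,0,135]); h=rel@n; a=rel@up; b=rel[...,1]
s=(abs(a)<60)&(abs(b)<60)&(d>0)
for lo,hi in((-4,4),(4,16),(36,50)):
    k=s&(h>lo)&(h<hi); print(lo,hi,k.sum(),np.median(h[k]) if k.any() else"")
k=s&(h>38)&(h<50)&(np.hypot(a,b)<30)
q=np.stack([a[k],b[k]],1).astype(np.float32); print("bar a(up),b(left)",q.mean(0),cv2.minAreaRect(q))
wh=k&(p.min(-1)>130); print("white",wh.sum(),a[wh].mean(),b[wh].mean())
hsv=cv2.cvtColor(p,cv2.COLOR_RGB2HSV); g=s&(hsv[...,0]>45)&(hsv[...,0]<90)&(hsv[...,1]>100); print("green",a[g].mean(),b[g].mean(),h[g].mean(),g.sum())
cv2.imwrite("pics/wrist2.png",p[...,::-1])
E
python3 /tmp/s.py
```

```text
-4 4 9749 -0.8067498707026498
4 16 2887 5.602790115494751
36 50 892 42.86353489777025
bar a(up),b(left) [-1.750719   -0.43721074] ((-0.6792974472045898, -0.5015830993652344), (14.2850341796875, 41.19049072265625), 64.84332275390625)
white 49 9.897135509393765 -5.7163029032485335
green 37.853417823527806 17.619007954352558 0.98467810864998 116
```

View pics/wrist2.png

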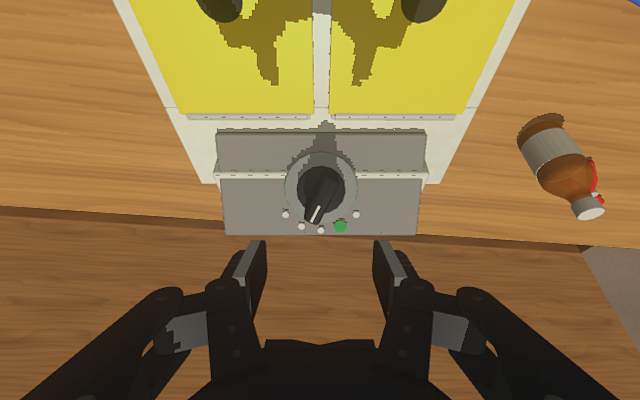

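Both covers look shut. The white pointer (px 318,213) sits one click clockwise of up-slope, so the dial is at 1.35. The bar axis is 25° and centred. The turn needed is 0.9 rad counter-clockwise, so I'll pre-turn the tool by +0.45 about z and approach.

```bash
python3 -m crank '[[[0,0.36,0.5],[0,0.013,0]],[[0,0,0],[0,0,0.15]],[[0,0,0],[0,0,0.15]],[[0,0,0],[0,0,0.15]],[[0,0,3],[0,0,0]]]' 4.5
python3 -m crank '[[[0,0,0],[0,0,0]]]'
cat > /tmp/g4.py <<'E'
import sys; sys.path.insert(0,'.')
from h import *
a=[float(v) for v in sys.argv[1:]]   # x y z phi [lean]
o=monitor.get_obs(); print("machine mm",(Rm.T@(o["tcp_pos"]-Mc)*1000).round(1))
goal(w(*a[:3]),tool(a[4] if len(a)>4 else 35,7.3,1)@Ro.from_rotvec([0,0,a[3]]).as_matrix())
E
python3 /tmp/g4.py 65 0 150 .45
```

```text
clock: 16.0
tcp_pos: [0.6653, 0.0388, 0.2135]
orientation: [0.414, 2.513, 0.23]
contact_force: [0.8, 0.0, 0.8]
grip_width: 0.0451
gripper_force: 0.0
clock: 16.1
tcp_pos: [0.6637, 0.0393, 0.2075]
orientation: [0.408, 2.522, 0.226]
contact_force: [-0.5, -0.3, -0.1]
grip_width: 0.0452
gripper_force: 0.0
machine mm [ 26.9   1.7 207.5]
t 16.1 pos [0.6637 0.0393 0.2075] turn [-0.003 -0.008  0.002] | shift now-axes [ 0.03 -0.21  6.9 ] | after turn [ 0.08 -0.23  6.9 ] F [-0.5 -0.3 -0.1] j [-0.15  0.26 -0.01  2.09  0.12  0.19  0.98] grip 0.0452
```

```bash
python3 /tmp/g4.py 62 0 148 .45 25;  python3 /tmp/g4.py 41 0 193 .45 25
```

```text
machine mm [ 26.9   1.7 207.5]
t 16.1 pos [0.6637 0.0393 0.2075] turn [0.073 0.149 0.002] | shift now-axes [ 0.35 -0.37  6.9 ] | after turn [-0.68  0.14  6.88] F [-0.5 -0.3 -0.1] j [-0.15  0.26 -0.01  2.09  0.12  0.19  0.98] grip 0.0452
machine mm [ 26.9   1.7 207.5]
t 16.1 pos [0.6637 0.0393 0.2075] turn [0.073 0.149 0.002] | shift now-axes [-0.38 -0.01  2.  ] | after turn [-0.68  0.14  1.92] F [-0.5 -0.3 -0.1] j [-0.15  0.26 -0.01  2.09  0.12  0.19  0.98] grip 0.0452
```

```bash
python3 -m crank '[[[0,0,0],[0.037,0.075,0]],[[0,0,0],[0.037,0.075,0]],[[-0.68,0.14,1],[0,0,0]],[[0,0,1],[0,0,0]],[[0,0,0],[0,0,0]]]'
python3 /tmp/g4.py 62 0 148 .45 25
```

```text
clock: 16.6
tcp_pos: [0.6759, 0.0381, 0.1918]
orientation: [0.436, 2.683, 0.17]
contact_force: [-0.1, 0.4, -0.3]
grip_width: 0.045
gripper_force: 0.0
machine mm [ 38.8  -1.  191.8]
t 16.6 pos [0.6759 0.0381 0.1918] turn [-0.001  0.001  0.   ] | shift now-axes [-0.18  0.21  4.95] | after turn [-0.18  0.2   4.95] F [-0.1  0.4 -0.3] j [-0.11  0.34 -0.06  1.95  0.08  0.42  1.02] grip 0.045
```

```bash
python3 -m crank '[[[-0.18,0.2,1.5],[0,0,0]],[[0,0,1.5],[0,0,0]],[[0,0,1.2],[0,0,0]],[[0,0,0.6],[0,0,0]],[[0,0,0],[0,0,0]]]'
python3 /tmp/g4.py 62 0 148 .45 25
```

```text
clock: 17.1
tcp_pos: [0.6987, 0.0423, 0.1503]
orientation: [0.436, 2.682, 0.17]
contact_force: [-0.5, -0.5, -0.1]
grip_width: 0.045
gripper_force: 0.0
machine mm [ 61.9   0.2 150.3]
t 17.1 pos [0.6987 0.0423 0.1503] turn [-0.001  0.001  0.001] | shift now-axes [ 0.07 -0.06  0.21] | after turn [ 0.07 -0.06  0.21] F [-0.5 -0.5 -0.1] j [-0.12  0.43 -0.05  1.93  0.1   0.35  1.01] grip 0.045
```

Close and check the grip, then turn.

```bash
python3 -m crank '[[[0,0,0],[0,0,0]],[[0,0,0],[0,0,0]],[[0,0,0],[0,0,0]],[[0,0,0],[0,0,0]],[[0,0,0],[0,0,0]]]' 0.5 30
python3 -m crank '[[[0,0,0],[0,0,-0.1]],[[0,0,0],[0,0,-0.1]],[[0,0,0],[0,0,-0.1]],[[0,0,0],[0,0,-0.1]],[[0,0,0],[0,0,0]]]'
python3 /tmp/g4.py 62 0 150 -.45 25
```

```text
clock: 17.6
tcp_pos: [0.6985, 0.0395, 0.1522]
orientation: [0.439, 2.68, 0.168]
contact_force: [-3.9, -5.3, 0.9]
grip_width: 0.0143
gripper_force: 29.6
clock: 18.1
tcp_pos: [0.6984, 0.0396, 0.1523]
orientation: [-0.106, 2.702, 0.047]
contact_force: [-3.1, -4.8, 1.9]
grip_width: 0.0132
gripper_force: 30.3
machine mm [ 61.3  -2.4 152.3]
t 18.1 pos [0.6984 0.0396 0.1523] turn [-0.004  0.001 -0.498] | shift now-axes [0.04 0.24 0.24] | after turn [-0.08  0.23  0.24] F [-3.1 -4.8  1.9] j [-0.04  0.43 -0.15  1.92  0.22  0.37  1.31] grip 0.0132
```

```bash
python3 -m crank '[[[0,0,0],[0,0,-0.1]],[[0,0,0],[0,0,-0.1]],[[0,0,0],[0,0,-0.1]],[[0,0,0],[0,0,-0.1]],[[0,0,0],[0,0,-0.12]]]'
python3 -m crank '[[[0,0,0],[0,0,0]],[[0,0,0],[0,0,0]],[[0,0,0],[0,0,0]]]'
python3 /tmp/g4.py 62 0 150 -.45 25
```

```text
clock: 18.6
tcp_pos: [0.6983, 0.0397, 0.1525]
orientation: [-0.799, 2.588, -0.109]
contact_force: [-6.2, -2.2, 3.8]
grip_width: 0.0134
gripper_force: 49.7
clock: 18.9
tcp_pos: [0.6984, 0.0397, 0.1525]
orientation: [-0.794, 2.589, -0.108]
contact_force: [-5.6, -3.3, 4.4]
grip_width: 0.0134
gripper_force: 48.2
machine mm [ 61.3  -2.3 152.5]
t 18.9 pos [0.6984 0.0397 0.1525] turn [-0.005 -0.     0.019] | shift now-axes [-0.07  0.23  0.26] | after turn [-0.06  0.23  0.26] F [-5.6 -3.3  4.4] j [ 0.07  0.44 -0.28  1.91  0.36  0.39  1.7 ] grip 0.0134
```

Release, back out, then verify.

```bash
python3 -m crank '[[[0,0,0],[0,0,0]],[[0,0,0],[0,0,0]],[[0,0,0],[0,0,0]],[[0,0,0],[0,0,0]]]' 4.5
python3 -m crank '[[[0,0,-1.5],[0,0,0]],[[0,0,-2.5],[0,0,0]],[[0,0,-3],[0,0,0]],[[0,0,-3],[0,0,0]],[[0,0,-3],[0,0,0]]]'
python3 -m crank '[[[0,0,0],[0,0,0]],[[0,0,0],[0,0,0]],[[0,0,0],[0,0,0]]]'
sed -i 's/wrist2/wrist3/' /tmp/s.py; cat >> /tmp/s.py <<'E'
for y0 in(62,-62):
    k=(d>0)&(abs(Q[...,0]+45)<40)&(abs(Q[...,1]-y0)<45)&(p[...,0]>120)&(p[...,2]<110); print("cover",y0,k.sum(),np.percentile(Q[k][:,2],[5,50,95]).round(1))
p2,d2,m2=grab("scene"); cv2.imwrite("pics/scene3.png",p2[...,::-1])
E
python3 /tmp/s.py
```

```text
clock: 19.3
tcp_pos: [0.6994, 0.0425, 0.1522]
orientation: [-0.797, 2.586, -0.104]
contact_force: [1.1, -0.5, -0.0]
grip_width: 0.0448
gripper_force: 0.0
clock: 19.8
tcp_pos: [0.6434, 0.0355, 0.2716]
orientation: [-0.797, 2.586, -0.105]
contact_force: [0.1, -0.9, 0.1]
grip_width: 0.045
gripper_force: 0.0
clock: 20.1
tcp_pos: [0.6439, 0.0352, 0.2691]
orientation: [-0.797, 2.588, -0.105]
contact_force: [-0.5, -0.5, -1.5]
grip_width: 0.0452
gripper_force: 0.0
-4 4 8387 -0.854191944469705
4 16 2557 5.576561891084734
36 50 739 42.827596424011844
bar a(up),b(left) [-0.5339859  -0.74934447] ((-0.22556400299072266, -0.3712615966796875), (40.946998596191406, 13.545685768127441), 26.66240882873535)
white 35 9.454158055365511 4.1829125394458835
green 38.13385423370271 17.80383749094255 1.1368558713897194 102
cover 62 9221 [103.8 105.1 106.4]
cover -62 8601 [103.7 105.  106.3]
```

View pics/scene3.png

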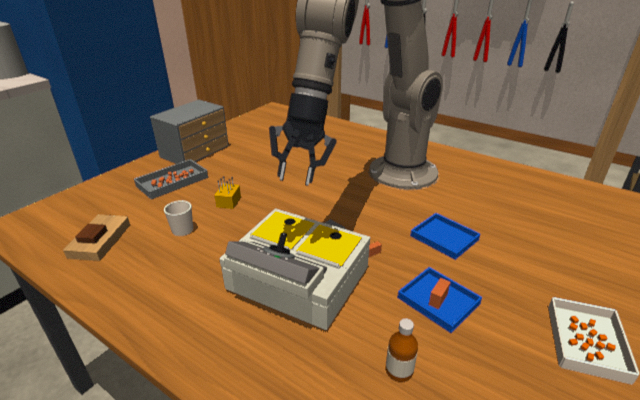

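View pics/wrist3.png

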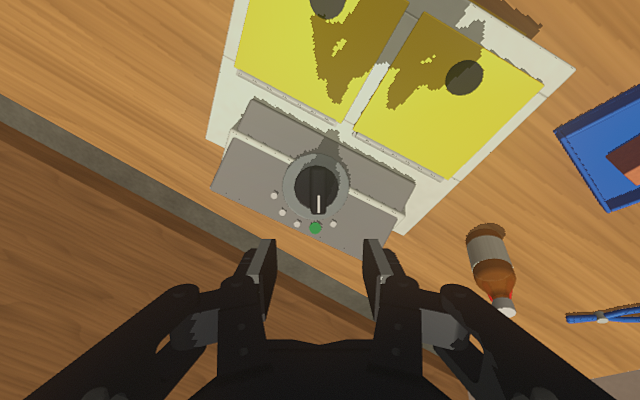

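The pointer (px 318,203) points at the green dot (315,228), with the bar at 26° against 25° nominal. Both covers are flat at 105 mm, the stone stands upright in the tray at (439,292), and the arm is clear. I'll hand in.

```bash
python3 -c "
from bench import r
print(r.hand_in())"
```

```text
the job is handed in; nothing more can be done
None
```

I handed the job in after about 20 s of robot time. My last pictures showed the stone upright in the left-hand blue tray, both covers shut flat, and the dial on the green mark. The hand-in call returned no verdict, and the amber piece, left untouched in its well, was under the shut cover by then.

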